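# Pry open the start box and lay the scraper on its sloped rest

### The arm

A 7-joint arm with a two-finger parallel gripper is mounted at the origin on the work surface. World frame = base frame: x ahead of the robot, y to its left, z up, the work surface at z = 0. Lengths are in m, angles in rad, forces in N, time in s.
With the tool pointing down it reaches from about 0.4 to 0.875 m from the base axis. Payload 19.3 kg.
Tool frame: the origin (TCP) lies on the centre line of the jaws, within the pads' length; the fingertips stand 14 mm ahead of it and the grasp point (between the pads) lies 5 mm behind it; x points along the fingers, y is the direction in which the jaws open and shut, and the axes are right-handed (so a half turn about x gives the same grasp; the last joint's range is limited). The gripper opens to 85 mm and grips with 20 to 120 N. Pads are 22 mm wide; open, the fingers measure 114 mm over their backs; the gripper's body (76 mm by 85 mm) begins 54 mm behind the grasp point. The pads swing forward as they close: fully open they stand 13 mm farther back than shut.
Start: joints at [1.137, 0.521, -0.036, 1.599, 0.021, 1.021, -0.113], TCP at [0.222, -0.584, 0.245] pointing down, gripper open.
Joint ranges: [-2.91, 2.91], [-0.3, 2.13], [-1.5, 1.42], [0.17, 2.43], [-1.26, 4.41], [0.16, 1.93], [-2.52, 2.52]. Speed limits (rad/s): [1.89, 1.89, 2.39, 2.39, 3.01, 3.01, 3.01].

### API

Orientations are given as [roll, pitch, yaw] about the fixed x, y, z axes, in that order (R = Rz(yaw) Ry(pitch) Rx(roll)).
In Python, from workcell import monitor, optics, bot gives the robot as it stands.
- The arm moves only by the tool arm_command, never from a script. Its arguments are lists of equal length, an entry for each row: "delta_pos": the shift along the tool's x, y, z as a fraction of full scale, a list of three; "rotation": the turn, a rotation vector about the tool's x, y, z as a fraction of full scale, a list of three. In form: {"delta_pos": [[dx, dy, dz], ...], "rotation": [[wx, wy, wz], ...]}. A call has 1 to 10 rows; each row shifts and turns the pose as measured when the row begins, along the tool's axes as they then stand; what a row does not reach is not made up. Full scale, the value 1, is 30 mm for a shift and 6 degrees for a turn. A row lasts 1/10 s, in which the tool goes at most 50 mm and 8.59 degrees, less where a joint would pass 70% of its speed; a pose out of reach is approached as far as the arm can. A call with a number of a shift or a turn outside -1 to 1 is refused whole. A call with a gripper value outside its range is refused whole. "gripper" is the closure, from -1 (fully open) to 1 (shut), so that 0 is half open, set as the call begins (left out, the last holds). The fingers move at their own pace and stop on an object; "grip_force" is the grip in N (left out, the last holds). Time passes only in rows, so rows that do not move let the fingers close. It gives the time, the measured TCP pose, the force and the opening at its end, in the units of the state.
- monitor.observe(): the state, without advancing time (a new reading comes with each control period).
- optics.grab_frame(name): name is "side" or "top" or "wrist"; returns the picture (384x512x3 uint8, red, green, blue); there is no depth.
- optics.camera_params(name): a dict with "fx", "fy", "cx", "cy" (pixels), "origin" and "rotation" of the camera in the world. Camera axes: x right, y down, z forward; pixel columns grow to the right and rows downward; lengths in m; the calibration is good to about 2 mm. A picture is of the moment at which its call begins: read the wrist's pose just before it. camera_params takes no time and is no camera call; for the wrist camera it gives the pose at the moment of the call.
- bot.job_done(): hands the job in, once; it reports no verdict.
The state is a dict: "clock": time; "qpos": joint angles; "qd": joint speeds; "joint_efforts": joint torques, N m; "position": TCP position; "tool_rot": TCP orientation; "force": force on the tool from outside, world axes, zero at the start; "moment": the same for the moment, N m; "grip_width": finger opening in m.
Only numpy, scipy, OpenCV 4.12 (cv2) and the standard library are available. Lean on these libraries where they do the work, as an engineer would, in place of code of your own. Each camera call takes 0.05 s, during which the arm holds its last target. There are 200 camera calls.

### The job

Use the scraper's blade, through the slot at the front, to lever up the hinged cover of the grey start box until it stands about upright and stays open; do not touch the cover with the gripper. Then lay the scraper, flat side up, on its sloped steel rest with the handle across the low upright and the blade across the high one, roughly centred and between the horns of both. Leave the compressor, the cups and the wrench where they are.

Things in the scene. Friction and masses are not known exactly. Their poses are not given: they have to be found in the camera images.
- box: grey plastic start box screwed to the bench, 130 mm deep (x), 140 mm wide (y), 70 mm high, walls 5 mm. Origin: centre of its underside; its front is at x = -65 mm. The front wall is only 54 mm high, leaving a slot 16 mm high (z = 54 to 70 mm) and 130 mm wide under the cover. Inside, nothing stands higher than 45 mm
- cover (a joint): flat hinged cover of the box, 6 mm thick, 136 by 140 mm, 80 g, its underside 70 mm above the bench when shut; hinged along the box's rear top edge. Angle in rad: 0 shut, 1.57 upright, 1.8 the stop. The hinge is slightly stiff: the cover stays at any angle and takes about 1 N at its front edge to lift
- cover_edge (a point): middle of the front lower edge of the cover; when shut it overhangs the box front by 6 mm. It swings on a radius of 136 mm
- cover_hinge (a point): middle of the cover's hinge line, at the underside of the shut cover: 65 mm behind the box's centre, 70 mm above the bench
- scraper: flat scraper, 200 mm long, 140 g, lying on the bench. x axis points from handle to blade, z up. Origin: below its centre of mass, level with the handle's underside. Wooden handle x = -85 to 30 mm, 24 mm wide, z = 0 to 20 mm; steel blade x = 30 to 115 mm, 44 mm wide, 3 mm thick (z = 9.5 to 12.5 mm). Both faces are alike
- scraper_tip (a point): middle of the blade's front edge (x = 115 mm, z = 11 mm of the scraper)
- rest: dark steel tool rest, screwed down. Origin: underside of its 160 x 110 x 8 mm foot. Two uprights 8 mm thick (x), 92 mm wide (y): low one at x = -49 mm, top at z = 60 mm; high one at x = 59.5 mm, top at z = 99 mm. Horns 22 mm high at both ends of each, 64 mm apart. The scraper lies along x, blade to +x, sloping up 15 degrees, its origin at x = 0, z = 74 mm
- compressor: black refrigerator compressor, bystander, 164 mm diameter, 175 mm high on a cross-shaped foot 200 mm long, 6 kg. Origin: centre of its underside
- cup_near: white plastic cup, bystander, rim diameter 84 mm, 75 mm high. Origin: centre of its underside
- cup_side: white plastic cup, bystander, rim diameter 72 mm, 70 mm high. Origin: centre of its underside
- wrench: steel wrench lying on the bench, bystander, 160 mm long. Origin: under its middle
Things that resemble listed ones, but are neither listed nor needed, are in the scene too. Several things look just like the rest: the one meant starts farthest from the robot's base.

How it is judged:
By the outcome, as a careful person would: the job done as asked, in the order asked, and still so for the second after the job is handed in, with the robot touching nothing.
It also fails if it takes over 54 s, if anything falls off the work surface, if the arm or the gripper's body presses on something with over 40 N, if the wrist force passes 120 N, or if a joint passes its speed limit or range.

## Working session

There is one attempt and no reset: what is moved stays moved. The work goes in short steps, Python scripts to look and compute and a tool call to move; the robot and the scene stay as the last step left them, time stands still between calls to the robot, and variables do not carry over. Pictures are saved under pics/ and viewed, about 8 in all and at most 12, crops included, and the job is handed in when it is done.

Besides the shell and the picture viewer there is one more tool, called in YAML: its name, and indented under it one key for each argument. arm_command: Moves the arm, as the interface text tells. Its arguments: {"type":"object","properties":{"delta_pos":{"type":"array","items":{"type":"array","items":{"type":"number"}}},"rotation":{"type":"array","items":{"type":"array","items":{"type":"number"}}},"gripper":{"type":"number"},"grip_force":{"type":"number"}},"required":["delta_pos","rotation"]}

```bash
mkdir -p pics; ls
python3 - <<'E'
from workcell import monitor, optics, bot
import cv2, numpy as np
s=monitor.observe();print({k:np.round(v,3).tolist() for k,v in s.items()})
for n in ("top","side","wrist"):
    p=optics.camera_params(n);print(n,{k:np.round(v,4).tolist() for k,v in p.items()})
ims=[optics.grab_frame(n) for n in("top","side")]
for n,i in zip(("top","side"),ims): cv2.imwrite(f"pics/{n}0.png",cv2.resize(i[:,:,::-1],(800,600),interpolation=cv2.INTER_CUBIC)); np.save(f"{n}0.npy",i)
E
```

```text
pics
{'clock': 0.0, 'qpos': [1.137, 0.522, -0.036, 1.6, 0.021, 1.021, -0.113], 'qd': [-0.001, -0.0, -0.0, -0.0, 0.001, 0.001, -0.001], 'joint_efforts': [-0.002, -92.709, 1.979, -36.993, 0.018, 0.008, 0.0], 'position': [0.222, -0.584, 0.245], 'tool_rot': [-1.478, 1.57, 2.027], 'force': [-0.327, 0.251, 0.212], 'moment': [0.002, -0.009, 0.037], 'grip_width': 0.085}
top {'fx': 489.5003, 'fy': 489.5003, 'cx': 263.7863, 'cy': 192.8801, 'origin': [0.4497, -0.0013, 1.4487], 'rotation': [-3.059, -0.014, -1.5595]}
side {'fx': 386.5211, 'fy': 386.5211, 'cx': 255.6821, 'cy': 184.4209, 'origin': [-0.0449, 0.5909, 0.7741], 'rotation': [-2.2593, 0.0158, -2.3547]}
wrist {'fx': 328.5075, 'fy': 328.5075, 'cx': 248.1086, 'cy': 197.9669, 'origin': [0.2893, -0.5574, 0.3731], 'rotation': [2.8527, 0.0004, -1.207]}
```

View pics/top0.png

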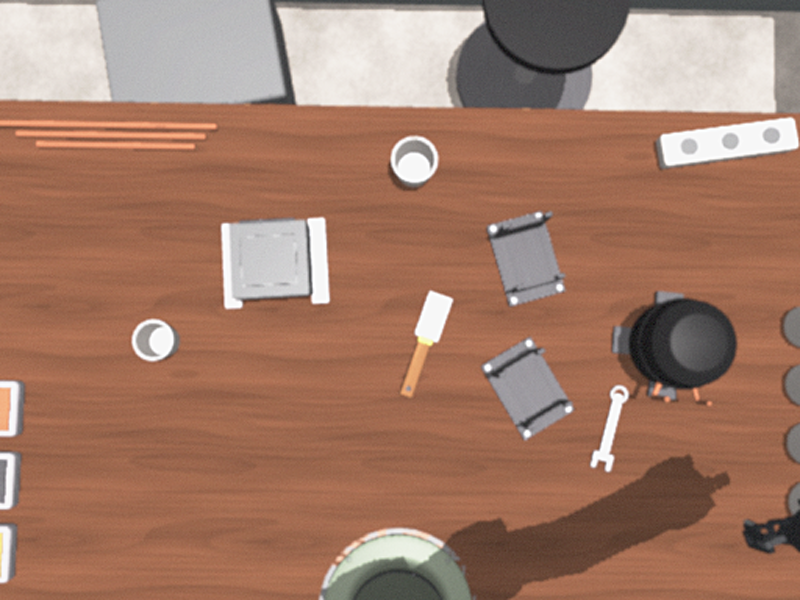

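View pics/side0.png

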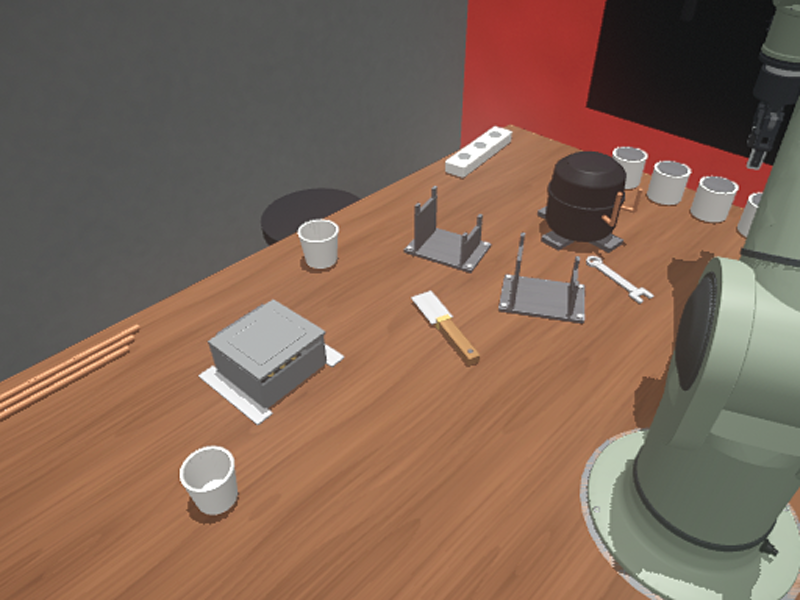

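```bash
cat > h.py <<'E'
import cv2, numpy as np
from scipy.spatial.transform import Rotation as Rn
def Rm(rpy): return Rn.from_euler('xyz',rpy).as_matrix()
def ray(p,uv,z):
    uv=np.atleast_2d(uv).astype(float); R=Rm(p['rotation']); o=np.array(p['origin'])
    d=np.c_[(uv[:,0]-p['cx'])/p['fx'],(uv[:,1]-p['cy'])/p['fy'],np.ones(len(uv))]@R.T
    return o+d*((z-o[2])/d[:,2])[:,None]
def proj(p,X):
    c=(np.atleast_2d(X)-np.array(p['origin']))@Rm(p['rotation'])
    return np.c_[c[:,0]/c[:,2]*p['fx']+p['cx'],c[:,1]/c[:,2]*p['fy']+p['cy']]
E
python3 - <<'E'
from h import *
from workcell import optics
p=optics.camera_params("top"); im=np.load("top0.npy"); hsv=cv2.cvtColor(im,cv2.COLOR_RGB2HSV)
H,S,V=[hsv[:,:,i].astype(int) for i in range(3)]
out=cv2.resize(im[125:290,130:380,::-1],None,fx=3.2,fy=3.2,interpolation=cv2.INTER_CUBIC)
def go(name,m,roi,z,amin):
    x0,y0,x1,y1=roi; mm=np.zeros(m.shape,np.uint8); mm[y0:y1,x0:x1]=m[y0:y1,x0:x1]
    cs,_=cv2.findContours(mm,cv2.RETR_EXTERNAL,cv2.CHAIN_APPROX_NONE)
    for c in cs:
        if cv2.contourArea(c)<amin and amin>0: continue
        r=cv2.minAreaRect(c); b=cv2.boxPoints(r); W=ray(p,b,z)
        M=cv2.moments(mm if amin==0 else c)
        print(name,'area',cv2.contourArea(c),'px',np.round(r[0],1),'W',np.round(W[:,:2],4).tolist(),'c',np.round(ray(p,r[0],z)[0,:2],4),'size',np.round([np.linalg.norm(W[0]-W[1]),np.linalg.norm(W[1]-W[2])],4))
        cv2.polylines(out,[np.int32((b-[130,125]+.5)*3.2)],True,(0,255,0),1)
go('cover',(S<40)&(V>90)&(V<190),(140,130,215,205),.076,200)
go('rest',(S<60)&(V<150),(300,130,372,285),.008,200)
go('blade',(S<60)&(V>170),(250,180,300,260),.012,30)
go('handle',(S>155)&(V>125),(250,205,285,260),.015,30)
go('bolt',(S<40)&(V>185),(300,130,372,285),.01,2)
print(S[235,255:275],V[235,255:275])
cv2.imwrite("pics/crop1.png",out)
E
```

```text
rest area 338.0 px [337.8 165.3] W [[0.7164, -0.159], [0.7473, -0.2841], [0.5924, -0.319], [0.5622, -0.1949]] c [ 0.6542 -0.2392] size [0.1288 0.1588]
blade area 474.0 px [276.8 202.6] W [[0.5044, -0.0205], [0.5928, -0.0506], [0.5769, -0.0974], [0.4886, -0.067]] c [ 0.5406 -0.0589] size [0.0934 0.0494]
bolt area 14.5 px [337. 277.] W [[0.3285, -0.2275], [0.3344, -0.2392], [0.3229, -0.2451], [0.317, -0.2334]] c [ 0.3257 -0.2363] size [0.0131 0.0129]
bolt area 9.5 px [363.  261.5] W [[0.3756, -0.3067], [0.3757, -0.3184], [0.367, -0.3184], [0.3669, -0.3066]] c [ 0.3713 -0.3125] size [0.0117 0.0087]
bolt area 12.5 px [311.8 234.8] W [[0.4467, -0.1541], [0.4556, -0.1629], [0.4484, -0.1703], [0.4395, -0.1615]] c [ 0.4475 -0.1622] size [0.0125 0.0103]
bolt area 13.0 px [338. 219.] W [[0.5004, -0.2335], [0.5005, -0.2453], [0.4888, -0.2453], [0.4886, -0.2335]] c [ 0.4946 -0.2394] size [0.0118 0.0118]
bolt area 13.0 px [329. 192.] W [[0.5799, -0.2069], [0.58, -0.2188], [0.5681, -0.2188], [0.568, -0.2069]] c [ 0.574  -0.2129] size [0.0118 0.0119]
bolt area 14.0 px [357.5 183.5] W [[0.6002, -0.2885], [0.6093, -0.2975], [0.6004, -0.3064], [0.5914, -0.2974]] c [ 0.6003 -0.2974] size [0.0127 0.0125]
bolt area 13.5 px [315. 146.] W [[0.7169, -0.1651], [0.7171, -0.177], [0.705, -0.177], [0.7048, -0.1651]] c [ 0.7109 -0.1711] size [0.0119 0.012 ]
bolt area 8.0 px [344.1 137.2] W [[0.7404, -0.2511], [0.7454, -0.2607], [0.737, -0.2648], [0.732, -0.2553]] c [ 0.7387 -0.258 ] size [0.0108 0.0094]
[131 126 124 125 127 126 124 133 129 130 129 127 129 132 139 133 135 126
 130 129] [167 166 169 171 165 142 156 221 232 232 229 229 228 226 213 180 162 168
 167 166]
```

View pics/crop1.png

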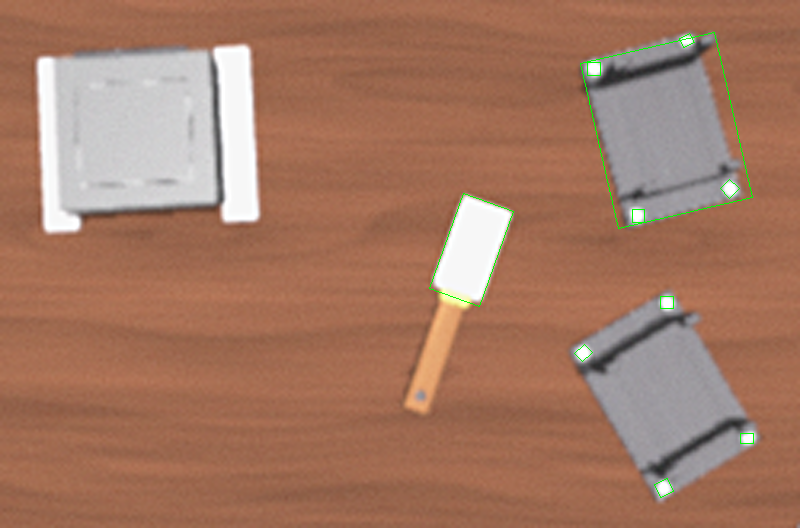

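Run:
```python
from h import *
from workcell import optics
p=optics.camera_params("top"); im=np.load("top0.npy"); hsv=cv2.cvtColor(im,cv2.COLOR_RGB2HSV)
H,S,V=[hsv[:,:,i].astype(int) for i in range(3)]
print('row166',V[166,138:215].tolist(),S[166,138:215].tolist()); print('col173',V[135:200,173].tolist())
def rect(m,roi,z,n):
    x0,y0,x1,y1=roi; mm=np.zeros(m.shape,np.uint8); mm[y0:y1,x0:x1]=m[y0:y1,x0:x1]
    cs,_=cv2.findContours(mm,cv2.RETR_EXTERNAL,cv2.CHAIN_APPROX_NONE); c=max(cs,key=cv2.contourArea)
    r=cv2.minAreaRect(c);b=cv2.boxPoints(r);W=ray(p,b,z)[:,:2];print(n,r[0],W.round(4).tolist(),ray(p,r[0],z)[0].round(4),np.linalg.norm(W[0]-W[1]).round(4),np.linalg.norm(W[1]-W[2]).round(4))
    return mm
h=(V>200)&(S>60); a=rect(h,(250,180,300,260),.02,'handle')
b=(V>200); s=rect(b,(250,180,300,260),.012,'scraper')
ys,xs=np.nonzero(s);Q=ray(p,np.c_[xs,ys],.012)[:,:2];c=Q.mean(0);w,v=np.linalg.eigh(np.cov((Q-c).T));ax=v[:,1]*np.sign(v[0,1])
t=(Q-c)@ax;print('axis yaw',np.degrees(np.arctan2(ax[1],ax[0])),'ends',c+ax*t.max(),c+ax*t.min(),'len',t.max()-t.min())
rect((V>130)&(V<205)&(S<30),(140,130,215,205),.076,'cover')
```

```text
row166 [154, 156, 154, 154, 205, 255, 251, 248, 248, 226, 203, 201, 200, 201, 203, 188, 191, 204, 201, 203, 202, 204, 204, 205, 206, 205, 201, 201, 201, 203, 205, 203, 204, 206, 205, 203, 206, 205, 206, 207, 206, 207, 207, 210, 210, 210, 205, 210, 210, 213, 206, 178, 190, 207, 210, 209, 213, 207, 169, 108, 103, 225, 255, 249, 247, 247, 247, 247, 248, 251, 254, 209, 168, 171, 170, 174, 173] [131, 126, 136, 129, 49, 2, 2, 0, 1, 1, 4, 1, 5, 1, 4, 5, 3, 3, 3, 1, 3, 4, 0, 2, 4, 1, 3, 3, 1, 3, 2, 3, 1, 2, 4, 1, 2, 2, 2, 2, 1, 1, 4, 5, 4, 2, 1, 4, 0, 1, 2, 3, 0, 1, 1, 2, 1, 2, 5, 2, 2, 6, 0, 0, 0, 0, 0, 0, 0, 2, 5, 45, 120, 133, 137, 126, 127]
col173 [156, 158, 159, 156, 142, 127, 143, 182, 202, 206, 205, 205, 204, 202, 204, 206, 204, 206, 202, 207, 202, 206, 207, 205, 207, 206, 205, 205, 206, 205, 205, 203, 205, 206, 208, 208, 206, 206, 207, 205, 206, 211, 206, 209, 205, 211, 219, 218, 210, 211, 209, 211, 213, 210, 168, 112, 100, 132, 156, 159, 152, 144, 139, 142, 142]
handle (266.436279296875, 234.716552734375) [[0.3971, -0.0001], [0.5035, -0.0301], [0.4956, -0.0583], [0.3892, -0.0281]] [ 0.4462 -0.0291  0.02  ] 0.1106 0.0293
scraper (270.75079345703125, 220.20614624023438) [[0.402, 0.0136], [0.592, -0.051], [0.5763, -0.0972], [0.3866, -0.032]] [ 0.4887 -0.0415  0.012 ] 0.2007 0.0487
axis yaw -18.975229218054345 ends [ 0.58415443 -0.07421895] [ 0.39436058 -0.00895946] len 0.20070004002414674
cover (172.9641571044922, 165.6754608154297) [[0.7058, 0.313], [0.714, 0.1724], [0.5692, 0.1629], [0.5614, 0.3024]] [0.6373 0.2377 0.076 ] 0.1409 0.1451
```

```bash
cat >> h.py <<'E'
def toolR(yaw,pitch=0,sgn=1):
    "tool holding scraper: scraper x axis at yaw, nose-up pitch (deg)"
    y,p=np.radians([yaw,pitch]); xs=np.array([np.cos(p)*np.cos(y),np.cos(p)*np.sin(y),np.sin(p)]); ys=np.array([-np.sin(y),np.cos(y),0]); zs=np.cross(xs,ys)
    return np.c_[-zs,sgn*ys,sgn*xs]
def delta(pos,R,s=None):
    from workcell import monitor
    s=s or monitor.observe(); Rc=Rm(s['tool_rot'])
    d=Rc.T@(np.array(pos)-s['position'])/.03; r=Rn.from_matrix(Rc.T@R).as_rotvec(degrees=True)/6
    dn=R.T@(np.array(pos)-s['position'])/.03
    print('t',round(s['clock'],2),'pos',np.round(s['position'],4),'F',np.round(s['force'],1),'grip',round(s['grip_width'],4))
    print('shift now-axes',d.round(2),'turn',r.round(2),'shift in target axes',dn.round(2))
E
python3 - <<'E'
from h import *
from workcell import monitor
print(Rm(monitor.observe()['tool_rot']).round(3))
for sg in (1,-1): delta([.475,-.0367,.1],toolR(-19,0,sg))
E
```

```text
[[-0.     0.356 -0.935]
 [ 0.001 -0.935 -0.356]
 [-1.    -0.001  0.   ]]
t 0.1 pos [ 0.2222 -0.5839  0.2448] F [-0.1 -0.7  0.4] grip 0.0855
shift now-axes [  4.84 -14.04 -14.36] turn [-2.336e+01 -1.000e-02  1.000e-02] shift in target axes [ 4.83 19.99  2.03]
t 0.1 pos [ 0.2222 -0.5839  0.2448] F [-0.1 -0.7  0.4] grip 0.0855
shift now-axes [  4.84 -14.04 -14.36] turn [6.64 0.   0.01] shift in target axes [  4.83 -19.99  -2.03]
```

arm_command:
  delta_pos:
    - [0,-0.94,-0.96]
    - [0,-0.94,-0.96]
    - [0,-0.94,-0.96]
    - [0,-0.94,-0.96]
    - [0,-0.94,-0.96]
    - [0,-0.94,-0.96]
    - [0,-0.94,-0.96]
    - [0,-0.94,-0.96]
    - [0,-0.94,-0.96]
    - [0,-0.94,-0.96]
  rotation:
    - [0,0,0]
    - [0,0,0]
    - [0,0,0]
    - [0,0,0]
    - [0,0,0]
    - [0,0,0]
    - [0,0,0]
    - [0,0,0]
    - [0,0,0]
    - [0,0,0]
  gripper: -0.3
  grip_force: 60

```text
clock: 1.1
position: [0.3929, -0.2076, 0.2422]
tool_rot: [-0.833, 1.566, 2.665]
force: [1.1, -0.7, 0.3]
grip_width: 0.0557
```

Run:
```python
from h import *
delta([.475,-.0367,.1],toolR(-19,0,-1))
```

```text
t 1.1 pos [ 0.3929 -0.2076  0.2422] F [ 1.1 -0.7  0.3] grip 0.0557
shift now-axes [ 4.74 -4.37 -4.56] turn [6.56 0.04 0.02] shift in target axes [ 4.74 -6.28 -0.73]
```

arm_command:
  delta_pos:
    - [0.3,-0.6,-0.6]
    - [0.3,-0.6,-0.6]
    - [0.3,-0.6,-0.6]
    - [0.3,-0.7,-0.4]
    - [0.3,-0.7,-0.4]
    - [0.3,-0.8,-0.3]
    - [0.3,-0.8,-0.2]
  rotation:
    - [0.94,0,0]
    - [0.94,0,0]
    - [0.94,0,0]
    - [0.94,0,0]
    - [0.94,0,0]
    - [0.94,0,0]
    - [0.94,0,0]

```text
clock: 1.8
position: [0.4823, -0.0467, 0.1775]
tool_rot: [-0.153, 1.567, 2.633]
force: [0.5, -0.8, -0.3]
grip_width: 0.0553
```

Run:
```python
from h import *
from workcell import monitor, optics
delta([.475,-.0367,.1],toolR(-19,0,-1))
p=optics.camera_params("wrist"); im=optics.grab_frame("wrist"); np.save("w1.npy",im)
im=im[:,:,::-1].copy()
R=Rn.from_euler('z',-19,degrees=True).as_matrix()
for X in [[115,0,11],[115,22,11],[115,-22,11],[-85,0,20],[30,0,20],[0,0,20]]:
    u=proj(p,np.array([.475,-.0367,0])+R@(np.array(X)/1000))[0]; print(X,u.round(1)); cv2.circle(im,tuple(np.int32(u)),3,(0,255,0),1)
cv2.imwrite("pics/w1.png",im)
```

```text
t 1.8 pos [ 0.4823 -0.0467  0.1775] F [ 0.5 -0.8 -0.3] grip 0.0553
shift now-axes [ 2.58 -0.23  0.34] turn [-0.23  0.03  0.01] shift in target axes [ 2.58 -0.24  0.34]
[115, 0, 11] [237.   58.3]
[115, 22, 11] [210.6  59. ]
[115, -22, 11] [263.5  57.6]
[-85, 0, 20] [243.6 277.8]
[30, 0, 20] [240.  161.6]
[0, 0, 20] [241.  194.4]
```

View pics/w1.png

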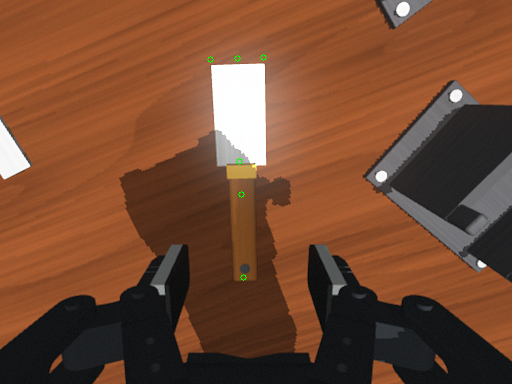

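Run:
```python
from h import *
delta([.4722,-.0362,.018],toolR(-19,0,-1))
```

```text
t 1.85 pos [ 0.4836 -0.0428  0.1763] F [-0.3  7.  -2.9] grip 0.0557
shift now-axes [ 5.28 -0.06  0.41] turn [-0.27  0.04  0.02] shift in target axes [ 5.28 -0.08  0.43]
```

arm_command:
  delta_pos:
    - [0.6,-0.03,0.2]
    - [0.7,-0.03,0.2]
    - [0.8,0,0]
    - [0.8,0,0]
    - [0.8,0,0]
    - [0.6,0,0]
    - [0.4,0,0]
    - [0,0,0]
  rotation:
    - [-0.14,0,0]
    - [-0.13,0,0]
    - [0,0.02,0]
    - [0,0.02,0.02]
    - [0,0,0]
    - [0,0,0]
    - [0,0,0]
    - [0,0,0]

```text
clock: 2.65
position: [0.4722, -0.0345, 0.0294]
tool_rot: [-0.268, 1.57, 2.55]
force: [-0.7, 0.6, 0.6]
grip_width: 0.0553
```

Run:
```python
from h import *
delta([.4722,-.0362,.018],toolR(-19,0,-1))
```

```text
t 2.65 pos [ 0.4722 -0.0345  0.0294] F [-0.7  0.6  0.6] grip 0.0553
shift now-axes [ 0.38  0.05 -0.02] turn [0.08 0.01 0.  ] shift in target axes [ 0.38  0.05 -0.02]
```

arm_command:
  delta_pos:
    - [0.2,0.05,-0.02]
    - [0.18,0,0]
    - [0,0,0]
  rotation:
    - [0.08,0,0]
    - [0,0,0]
    - [0,0,0]

```text
clock: 2.95
position: [0.4732, -0.0365, 0.0185]
tool_rot: [-2.197, 1.57, 0.612]
force: [0.4, 0.3, -0.4]
grip_width: 0.0555
```

arm_command:
  delta_pos:
    - [0,0,0]
    - [0,0,0]
    - [0,0,0]
    - [0,0,0]
    - [0,0,0]
    - [0,0,0]
  rotation:
    - [0,0,0]
    - [0,0,0]
    - [0,0,0]
    - [0,0,0]
    - [0,0,0]
    - [0,0,0]
  gripper: 1
  grip_force: 80

```text
clock: 3.55
position: [0.4739, -0.0365, 0.0202]
tool_rot: [-2.617, 1.568, 0.191]
force: [-0.7, 0.2, -1.1]
grip_width: 0.0218
```

arm_command:
  delta_pos:
    - [-0.3,0,0]
    - [-0.6,0,0]
    - [-0.9,0,0]
    - [-0.9,0,0]
    - [-0.9,0,0]
    - [-0.6,0,0]
    - [-0.3,0,0]
  rotation:
    - [0,0,0]
    - [0,0,0]
    - [0,0,0]
    - [0,0,0]
    - [0,0,0]
    - [0,0,0]
    - [0,0,0]

```text
clock: 4.25
position: [0.472, -0.0365, 0.1624]
tool_rot: [-2.165, 1.57, 0.644]
force: [0.4, 0.1, -1.4]
grip_width: 0.0218
```

Run:
```python
from h import *
from workcell import monitor, optics
s=monitor.observe();p=optics.camera_params("wrist"); im=optics.grab_frame("wrist"); np.save("w2.npy",im)
t=optics.grab_frame("side"); np.save("s2.npy",t)
Rt=Rm(s['tool_rot']);print(s['position'],s['grip_width'],Rt.round(3).tolist())
# scraper frame guess: grasp point 5mm behind TCP; handle underside
b=im[:,:,::-1].copy()
# scraper point (X,Y,Z) -> tool coords: x=-(Z)+c, y=-Y, z=-X  ; on bench TCP z .0185..0.020
for X in [[115,0,11],[115,22,11],[115,-22,11],[-85,0,20],[30,22,12]]:
    q=np.array([.0195-X[2]/1e3,-X[1]/1e3,-X[0]/1e3]); u=proj(p,s['position']+Rt@q)[0];print(X,u.round(1));cv2.circle(b,tuple(np.int32(u)),3,(0,255,0),1)
us=proj(optics.camera_params("side"),s['position'])[0];print('side tcp',us)
x,y=int(us[0])-90,int(us[1])-80
c=t[max(y,0):y+150,max(x,0):x+200,::-1]
cv2.imwrite("pics/w2.png",np.hstack([cv2.resize(b[:300],(400,234)),cv2.resize(c,(400,234*1))]) if 0 else np.vstack([b[:290],cv2.resize(c,(400,300))[:, :512] if 0 else cv2.copyMakeBorder(cv2.resize(c,(400,300)),0,0,0,112,cv2.BORDER_CONSTANT)]))
```

```text
[ 0.47203727 -0.03653649  0.16237241] 0.021771364791186732 [[0.001, -0.326, -0.945], [0.001, -0.945, 0.326], [-1.0, -0.001, -0.0]]
[115, 0, 11] [249.4 -24.7]
[115, 22, 11] [188.6 -24.7]
[115, -22, 11] [310.2 -24.7]
[-85, 0, 20] [249.1 421.6]
[30, 22, 12] [198.3 200.8]
side tcp [289.66737489 168.12586036]
```

View pics/w2.png

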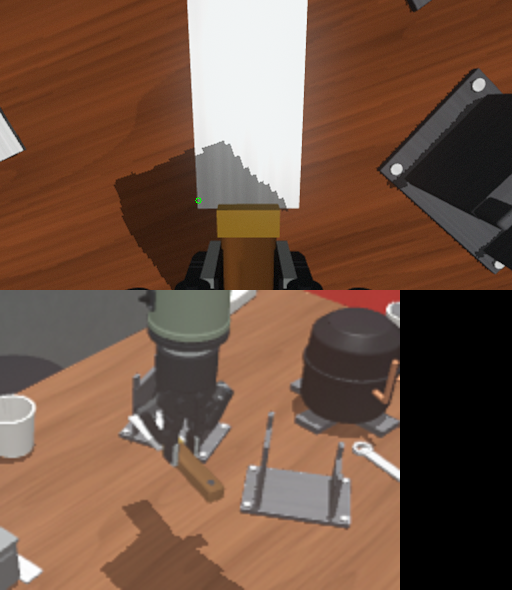

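Run:
```python
from h import *
delta([.4138,.2238,.162],toolR(3.4,0,-1))
```

```text
t 4.35 pos [ 0.4722 -0.0366  0.1617] F [-0.3  0.3 -1. ] grip 0.022
shift now-axes [-0.01 -7.57  4.67] turn [-3.74 -0.01  0.01] shift in target axes [-0.01 -8.78  1.43]
```

arm_command:
  delta_pos:
    - [0,-0.4,0.25]
    - [0,-0.8,0.5]
    - [0,-0.9,0.6]
    - [0,-0.9,0.5]
    - [0,-0.9,0.4]
    - [0,-1,0.3]
    - [0,-1,0.2]
    - [0,-1,0.2]
    - [0,-0.8,0.1]
    - [0,-0.4,0]
  rotation:
    - [-0.3,0,0]
    - [-0.45,0,0]
    - [-0.5,0,0]
    - [-0.5,0,0]
    - [-0.5,0,0]
    - [-0.5,0,0]
    - [-0.5,0,0]
    - [-0.4,0,0]
    - [0,0,0]
    - [0,0,0]

```text
clock: 5.35
position: [0.3981, 0.2325, 0.1521]
tool_rot: [0.1, 1.556, -2.963]
force: [1.0, 0.2, -1.9]
grip_width: 0.0223
```

Run:
```python
from h import *
from workcell import monitor, optics
delta([.4138,.2238,.12],toolR(3.4,0,-1))
p=optics.camera_params("wrist"); im=optics.grab_frame("wrist"); np.save("w3.npy",im)
b=im[:,:,::-1].copy()
e=np.array([np.cos(np.radians(3.4)),np.sin(np.radians(3.4))]);n=np.array([-e[1],e[0]]);m=np.array([.5655,.2328])
for a,l,z in [(0,70,76),(0,-70,76),(0,0,76),(136,70,76),(136,-70,76)]:
    u=proj(p,np.r_[m+e*a/1e3+n*l/1e3,z/1e3])[0];print(a,l,u.round(1));cv2.circle(b,tuple(np.int32(u)),3,(0,255,0),1)
cv2.imwrite("pics/w3.png",b)
```

```text
t 5.35 pos [0.3981 0.2325 0.1521] F [ 1.   0.2 -1.9] grip 0.0223
shift now-axes [ 1.06  0.33 -0.51] turn [ 0.19  0.14 -0.02] shift in target axes [ 1.07  0.32 -0.5 ]
0 70 [ 136.4 -101.1]
0 -70 [412.5 -94. ]
0 0 [274.9 -97.5]
136 70 [ 107.3 -538.2]
136 -70 [ 472.2 -524.8]
```

View pics/w3.png

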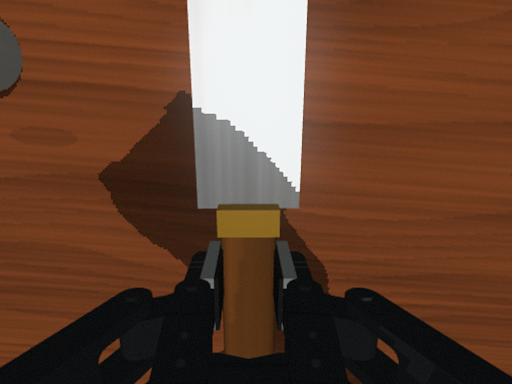

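arm_command:
  delta_pos:
    - [0.3,0.15,-0.25]
    - [0.6,0.15,-0.25]
    - [0.7,0,0]
    - [0.6,0,0]
    - [0.3,0,0]
    - [0,0,0]
  rotation:
    - [0.1,0.07,0]
    - [0.09,0.07,-0.02]
    - [0,0,0]
    - [0,0,0]
    - [0,0,0]
    - [0,0,0]

```text
clock: 6.0
position: [0.4153, 0.2195, 0.0698]
tool_rot: [1.317, 1.568, -1.77]
force: [-0.7, 0.5, -0.5]
grip_width: 0.0219
```

Run:
```python
from h import *
from workcell import monitor, optics
delta([.4138,.2238,.0705],toolR(3.4,0,-1))
s=monitor.observe();Rt=Rm(s['tool_rot'])
p=optics.camera_params("side"); im=optics.grab_frame("side"); np.save("s3.npy",im)
e=np.array([np.cos(np.radians(3.4)),np.sin(np.radians(3.4))]);n=np.array([-e[1],e[0]]);m=np.array([.5655,.2328])
x0,y0,k=120,170,5
b=cv2.resize(im[y0:y0+110,x0:x0+150,::-1],None,fx=k,fy=k,interpolation=cv2.INTER_CUBIC)
def mark(X,c):
    u=proj(p,X)[0];print(np.round(X,3),u.round(1));cv2.circle(b,tuple(np.int32((u-[x0,y0]+.5)*k)),4,c,1)
for a,l,z in [(0,70,76),(0,-70,76),(0,70,70),(0,-70,70),(136,70,76),(136,-70,76),(6,70,0),(6,65,54),(6,-65,54)]: mark(np.r_[m+e*a/1e3+n*l/1e3,z/1e3],(0,255,0))
for q in [[.0085,0,-.112],[.0085,.022,-.112],[.0085,-.022,-.112]]: mark(s['position']+Rt@np.array(q),(0,0,255))
cv2.imwrite("pics/s3.png",b)
```

```text
t 6.0 pos [0.4153 0.2195 0.0698] F [-0.7  0.5 -0.5] grip 0.0219
shift now-axes [-0.02 -0.15  0.04] turn [-0.04  0.01 -0.02] shift in target axes [-0.02 -0.15  0.04]
[0.561 0.303 0.076] [167.6 242.2]
[0.57  0.163 0.076] [210.1 211.9]
[0.561 0.303 0.07 ] [168.  243.9]
[0.57  0.163 0.07 ] [210.3 213.6]
[0.697 0.311 0.076] [134.8 216.5]
[0.705 0.171 0.076] [176.9 190.1]
[0.567 0.303 0.   ] [171.  261.2]
[0.568 0.298 0.054] [169.2 245.9]
[0.575 0.168 0.054] [207.9 217.9]
[0.527 0.226 0.061] [202.1 236.8]
[0.528 0.204 0.061] [208.6 231.9]
[0.526 0.248 0.061] [195.5 241.8]
```

View pics/s3.png

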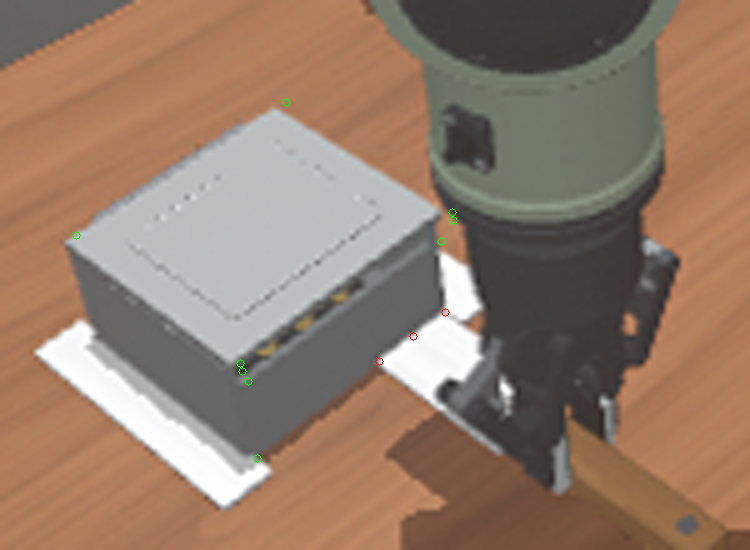

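arm_command:
  delta_pos:
    - [0,-0.22,0]
    - [0,-0.03,-0.2]
    - [0,0,-0.4]
    - [0,0,-0.5]
    - [0,0,-0.5]
    - [0,0,-0.5]
    - [0,0,-0.4]
    - [0,0,-0.2]
    - [0,0,0]
  rotation:
    - [-0.04,0,-0.02]
    - [0,0,0]
    - [0,0,0]
    - [0,0,0]
    - [0,0,0]
    - [0,0,0]
    - [0,0,0]
    - [0,0,0]
    - [0,0,0]

```text
clock: 6.95
position: [0.5069, 0.2332, 0.0754]
tool_rot: [-2.738, 1.562, 0.461]
force: [-1.6, 0.8, -0.9]
grip_width: 0.0216
```

Run:
```python
from h import *
from workcell import monitor, optics
s=monitor.observe();Rt=Rm(s['tool_rot'])
print(s['clock'],s['position'],s['force'],s['moment'],Rt.round(3).tolist())
tip=s['position']+Rt@np.array([.0085,0,-.112]); print('tip',tip)
e=np.array([np.cos(np.radians(3.4)),np.sin(np.radians(3.4))]);m=np.array([.5657,.2360])
print('along past edge',(tip[:2]-m)@e)
```

```text
6.95 [0.50693742 0.23324754 0.07535926] [-1.56632048  0.77011372 -0.88833272] [-0.04316388  0.06109717  0.01423317] [[0.008, 0.058, -0.998], [0.004, -0.998, -0.058], [-1.0, -0.003, -0.008]]
tip [0.61881106 0.23979656 0.06776649]
along past edge 0.05324273381054361
```

arm_command:
  delta_pos:
    - [0,0,0.3]
    - [-0.2,0,0]
    - [-0.35,0,-0.03]
    - [-0.53,0,-0.14]
    - [-0.5,0,-0.22]
    - [-0.45,0,-0.31]
    - [0,0,0]
  rotation:
    - [0,-0.05,0]
    - [0,0,0]
    - [0,0,0]
    - [0,0,0]
    - [0,0,0]
    - [0,0,0]
    - [0,0,0]

```text
clock: 7.65
position: [0.516, 0.2339, 0.142]
tool_rot: [-1.901, 1.568, 1.301]
force: [-0.4, 0.2, -1.8]
grip_width: 0.0222
```

```bash
cat > st.py <<'E'
from h import *
from workcell import monitor
s=monitor.observe();Rt=Rm(s['tool_rot'])
tip=s['position']+Rt@np.array([.0085,0,-.112])
e=np.array([np.cos(np.radians(3.4)),np.sin(np.radians(3.4))]);h=np.array([.5657,.2360])+.136*e
a=(tip[:2]-h)@e; z=tip[2]+.0015-.07
print(round(s['clock'],2),'pos',s['position'].round(4),'F',s['force'].round(1),'tip rel hinge',round(a,4),round(z,4),'r',np.hypot(a,z).round(4),'theta',np.degrees(np.arctan2(z,-a)).round(1),'x_t',Rt[:,0].round(3),'z_t',Rt[:,2].round(3))
E
python3 st.py
```

```text
7.65 pos [0.516  0.2339 0.142 ] F [-0.4  0.2 -1.8] tip rel hinge -0.0738 0.0651 r 0.0984 theta 41.4 x_t [ 0.001  0.003 -1.   ] z_t [-0.998 -0.061 -0.001]
```

arm_command:
  delta_pos:
    - [-0.38,0,-0.39]
    - [-0.31,0,-0.45]
    - [-0.22,0,-0.5]
    - [-0.12,0,-0.53]
    - [0,0,-0.4]
    - [0,0,0]
  rotation:
    - [0,0,0]
    - [0,0,0]
    - [0,0,0]
    - [0,0,0]
    - [0,0,0]
    - [0,0,0]

```text
clock: 8.25
position: [0.5812, 0.2384, 0.1738]
tool_rot: [-0.611, 1.568, 2.594]
force: [0.3, -0.4, -1.6]
grip_width: 0.0221
```

```bash
python3 st.py
python3 - <<'E'
from h import *
from workcell import optics
im=optics.grab_frame("side"); t=optics.grab_frame("top"); np.save("s4.npy",im); np.save("t4.npy",t)
a=cv2.resize(im[120:290,90:290,::-1],(600,510),interpolation=cv2.INTER_CUBIC)
cv2.imwrite("pics/s4.png",a)
E
```

```text
8.25 pos [0.5812 0.2384 0.1738] F [ 0.3 -0.4 -1.6] tip rel hinge -0.0084 0.0966 r 0.0969 theta 85.0 x_t [-0.003  0.002 -1.   ] z_t [-0.998 -0.064  0.002]
```

View pics/s4.png

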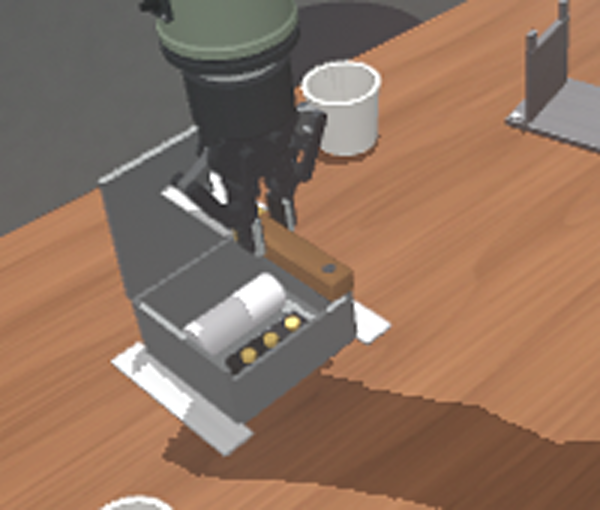

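arm_command:
  delta_pos:
    - [0,0,-0.2]
    - [0,0,-0.12]
    - [0,0,0]
  rotation:
    - [0,0,0]
    - [0,0,0]
    - [0,0,0]

```text
clock: 8.65
position: [0.5885, 0.2393, 0.1736]
tool_rot: [-0.272, 1.566, 2.935]
force: [0.0, -0.1, -1.0]
grip_width: 0.0222
```

```bash
python3 st.py
python3 - <<'E'
from h import *
from workcell import optics
p=optics.camera_params("side")
e=np.array([np.cos(np.radians(3.4)),np.sin(np.radians(3.4)),0]);n=np.array([-e[1],e[0],0]);h=np.r_[[.5657,.2360],.07]+.136*e
print('hinge L',proj(p,h+.07*n))
for th in (80,85,90,95):
    t=np.radians(th);print(th,proj(p,h+.07*n+.136*(-np.cos(t)*e+np.sin(t)*np.array([0,0,1]))).round(1))
E
```

```text
8.65 pos [0.5885 0.2393 0.1736] F [ 0.  -0.1 -1. ] tip rel hinge -0.0011 0.0961 r 0.0961 theta 89.4 x_t [-0.004  0.001 -1.   ] z_t [-0.998 -0.066  0.004]
hinge L [[134.18307087 218.74891943]]
80 [[127.8 182.7]]
85 [[124.8 180.1]]
90 [[121.9 177.9]]
95 [[119.1 176.1]]
```

arm_command:
  delta_pos:
    - [0,0,0.3]
    - [0,0,0.6]
    - [0,0,0.9]
    - [0,0,0.9]
    - [0,0,0.9]
    - [-0.3,-0.0,0.7]
    - [-0.7,0,0.3]
    - [-0.8,0,0]
    - [-0.6,0,0]
    - [-0.2,0,0]
  rotation:
    - [0,0,0]
    - [0,0,0]
    - [0,0,0]
    - [0,0,0]
    - [0,0,0]
    - [0,0,0]
    - [0,0,0]
    - [0,0,0]
    - [0,0,0]
    - [0,0,0]

```text
clock: 9.65
position: [0.4375, 0.228, 0.2533]
tool_rot: [0.119, 1.564, -2.955]
force: [-0.1, -0.6, -1.6]
grip_width: 0.0219
```

```bash
cat > pl.py <<'E'
from h import *
import sys
def place(up,c=(.656,-.2347),yaw=17.2):
    R=toolR(yaw,15,-1); O=np.r_[c,.074+up]; return O-R@np.array([.0195,0,.003]),R
if __name__=="__main__":
    P,R=place(float(sys.argv[1])); print('target',P.round(4)); delta(P,R)
E
python3 pl.py .12
python3 - <<'E'
from h import *
from workcell import optics
p=optics.camera_params("side"); im=optics.grab_frame("side")
e=np.array([np.cos(np.radians(3.4)),np.sin(np.radians(3.4)),0]);n=np.array([-e[1],e[0],0]);h=np.r_[[.5657,.2360],.07]+.136*e
x0,y0=90,120
a=cv2.resize(im[120:290,90:390,::-1],(800,453),interpolation=cv2.INTER_CUBIC);k=800/300
for th,c in ((85,(0,0,255)),(90,(0,255,0)),(95,(255,0,0))):
    t=np.radians(th)
    for l in (.07,-.07):
        u=proj(p,h+l*n+.136*(-np.cos(t)*e+np.sin(t)*np.array([0,0,1])))[0]; cv2.circle(a,tuple(np.int32((u-[x0,y0]+.5)*k)),3,c,1)
cv2.imwrite("pics/s5.png",a)
E
```

```text
target [ 0.6539 -0.2353  0.2136]
t 9.65 pos [0.4375 0.228  0.2533] F [-0.1 -0.6 -1.6] grip 0.0219
shift now-axes [ 1.29 15.9  -6.16] turn [-2.21  2.56 -0.29] shift in target axes [ 1.88 16.89 -1.9 ]
```

View pics/s5.png

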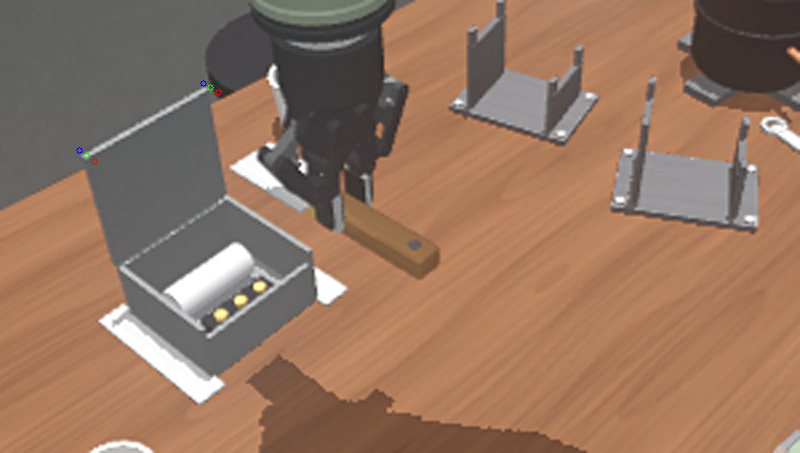

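arm_command:
  delta_pos:
    - [0,0.5,-0.1]
    - [0,0.9,-0.3]
    - [0,1,-0.4]
    - [0,1,-0.4]
    - [0,1,-0.4]
    - [0,1,-0.4]
    - [0,1,-0.4]
    - [0,1,-0.4]
    - [0,1,-0.4]
    - [0,1,-0.4]
  rotation:
    - [0,0,0]
    - [0,0,0]
    - [0,0,0]
    - [0,0,0]
    - [0,0,0]
    - [0,0,0]
    - [0,0,0]
    - [0,0,0]
    - [0,0,0]
    - [0,0,0]

```text
clock: 10.7
position: [0.5633, -0.0527, 0.2433]
tool_rot: [0.057, 1.556, -3.008]
force: [1.2, 0.8, -0.6]
grip_width: 0.0217
```

```bash
python3 pl.py .12
```

```text
target [ 0.6539 -0.2353  0.2136]
t 10.7 pos [ 0.5633 -0.0527  0.2433] F [ 1.2  0.8 -0.6] grip 0.0217
shift now-axes [ 0.96  6.3  -2.57] turn [-2.13  2.63 -0.27] shift in target axes [ 1.24  6.71 -0.79]
```

arm_command:
  delta_pos:
    - [0,0.8,-0.3]
    - [0,1,-0.4]
    - [0,1,-0.3]
    - [0,1,-0.3]
    - [0.1,1,-0.3]
    - [0.2,0.8,-0.1]
    - [0.2,0.4,0]
    - [0,0,0]
  rotation:
    - [-0.36,0.44,-0.04]
    - [-0.36,0.44,-0.05]
    - [-0.36,0.44,-0.05]
    - [-0.36,0.44,-0.05]
    - [-0.36,0.44,-0.05]
    - [-0.33,0.43,-0.03]
    - [0,0,0]
    - [0,0,0]

```text
clock: 11.5
position: [0.648, -0.231, 0.2203]
tool_rot: [-3.136, 1.31, 0.307]
force: [-0.6, -0.1, -1.4]
grip_width: 0.0221
```

```bash
python3 pl.py .12
python3 - <<'E'
from h import *
from pl import place
from workcell import monitor, optics
p=optics.camera_params("wrist"); im=optics.grab_frame("wrist")
b=im[:,:,::-1].copy()
y=np.radians(17.2);e=np.array([np.cos(y),np.sin(y),0]);n=np.array([-e[1],e[0],0]);c=np.array([.656,-.2347,0])
for X,Y,Z in [(80,55,8),(80,-55,8),(-80,55,8),(-80,-55,8),(59.5,46,121),(59.5,-46,121),(59.5,32,99),(59.5,-32,99),(-49,32,60),(-49,-32,60),(-49,46,82)]:
    u=proj(p,c+(X*e+Y*n+[0,0,Z])/1e3)[0];print(X,Y,Z,u.round(1));cv2.circle(b,tuple(np.int32(np.clip(u,-999,999))),4,(0,255,0),1)
cv2.imwrite("pics/w6.png",b)
E
```

```text
target [ 0.6539 -0.2353  0.2136]
t 11.5 pos [ 0.648  -0.231   0.2203] F [-0.6 -0.1 -1.4] grip 0.0221
shift now-axes [ 0.25  0.2  -0.08] turn [0.01 0.01 0.02] shift in target axes [ 0.25  0.2  -0.08]
80 55 8 [203.5 142.1]
80 -55 8 [305.8 142.3]
-80 55 8 [203.9 289.6]
-80 -55 8 [304.8 289.8]
59.5 46 121 [194.9 148.3]
59.5 -46 121 [320.2 148.5]
59.5 32 99 [216.8 151.7]
59.5 -32 99 [296.7 151.8]
-49 32 60 [221.  273.7]
-49 -32 60 [289.9 273.9]
-49 46 82 [202.6 280.3]
```

View pics/w6.png

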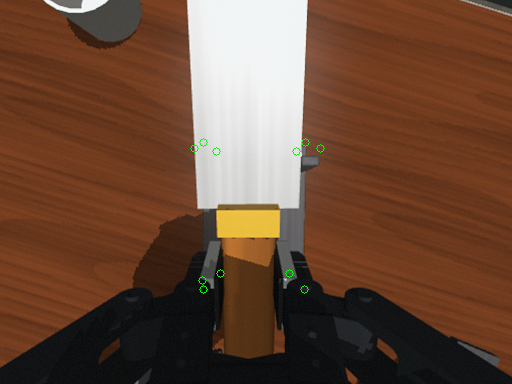

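Run:
```python
from h import *
from workcell import optics
p=optics.camera_params("side"); pt=optics.camera_params("top")
for nm in("side0","s4"):
    im=np.load(nm+".npy");hsv=cv2.cvtColor(im,cv2.COLOR_RGB2HSV).astype(int);S,V=hsv[:,:,1],hsv[:,:,2]
    B=np.array([[.7109,-.1711],[.7387,-.258],[.574,-.2129],[.6003,-.2974]])
    for q in B:
        u=proj(p,np.r_[q,.01])[0]; x,y=np.int32(u.round()); x0,y0=x-8,y-8
        g=V[y0:y0+17,x0:x0+17]*(S[y0:y0+17,x0:x0+17]<45); m=np.uint8(g>165)
        k,l,st,c=cv2.connectedComponentsWithStats(m)
        print(nm,q,u.round(1),[(st[i,4],(c[i]+[x0,y0]).round(1).tolist(),ray(p,c[i]+[x0,y0],.01)[0,:2].round(4).tolist()) for i in range(1,k)],V[y0:y0+17,x0:x0+17].max())
# scraper in s0 : blade + handle extents
im=np.load("side0.npy");hsv=cv2.cvtColor(im,cv2.COLOR_RGB2HSV).astype(int)
m=np.uint8((hsv[:,:,2]>200));mm=0*m;mm[180:215,255:300]=m[180:215,255:300]
cs,_=cv2.findContours(mm,0,1);c=max(cs,key=cv2.contourArea);b=cv2.approxPolyDP(c,2,True)[:,0];print('blade side',b.tolist(),ray(p,b,.0125)[:,:2].round(4).tolist())
R=Rn.from_euler('z',-19,degrees=True).as_matrix()
print('pred',[proj(p,np.array([.475,-.0367,0])+R@(np.array(X)/1e3))[0].round(1).tolist() for X in ([115,22,12.5],[115,-22,12.5],[30,22,12.5])])
```

```text
side0 [ 0.7109 -0.1711] [261.  157.4] [(np.int32(6), [261.5, 157.7], [0.7084, -0.171])] 252
side0 [ 0.7387 -0.258 ] [272.5 144. ] [] 169
side0 [ 0.574  -0.2129] [299.9 168.9] [(np.int32(1), [307.0, 164.0], [0.5744, -0.2496]), (np.int32(7), [299.7, 169.4], [0.5726, -0.2101])] 247
side0 [ 0.6003 -0.2974] [310.  154.9] [(np.int32(8), [311.0, 155.5], [0.5955, -0.2969]), (np.int32(1), [310.0, 160.0], [0.5815, -0.2741])] 248
s4 [ 0.7109 -0.1711] [261.  157.4] [(np.int32(2), [263.5, 153.5], [0.7207, -0.1934]), (np.int32(9), [261.9, 157.8], [0.707, -0.1715])] 255
s4 [ 0.7387 -0.258 ] [272.5 144. ] [] 181
s4 [ 0.574  -0.2129] [299.9 168.9] [(np.int32(2), [306.5, 164.5], [0.5738, -0.2463]), (np.int32(9), [300.2, 169.4], [0.5714, -0.2112])] 255
s4 [ 0.6003 -0.2974] [310.  154.9] [(np.int32(9), [310.8, 155.6], [0.5959, -0.2961]), (np.int32(2), [309.5, 160.5], [0.5809, -0.2707])] 255
blade side [[264, 190], [276, 206], [279, 204], [288, 214], [295, 214], [285, 204], [289, 202], [275, 186]] [[0.582, -0.0529], [0.507, -0.0256], [0.5066, -0.038], [0.46, -0.0247], [0.4458, -0.0385], [0.494, -0.0501], [0.4914, -0.0648], [0.5709, -0.0901]]
pred [[262.0, 188.6], [274.7, 184.5], [275.1, 205.4]]
```

```bash
sed -i 's/c=(.656,-.2347)/c=(.6503,-.2365)/; s/,0,.003\]/,0,.004]/' pl.py; python3 pl.py .025
```

```text
target [ 0.6492 -0.2368  0.1189]
t 11.55 pos [ 0.6479 -0.23    0.2207] F [-0.   0.  -0.9] grip 0.022
shift now-axes [3.27 0.24 0.9 ] turn [0.02 0.01 0.02] shift in target axes [3.27 0.23 0.9 ]
```

arm_command:
  delta_pos:
    - [0.3,0.23,0.08]
    - [0.6,0,0.16]
    - [0.7,0,0.2]
    - [0.7,0,0.2]
    - [0.5,0,0.14]
    - [0.3,0,0.08]
    - [0,0,0]
  rotation:
    - [0,0,0]
    - [0,0,0]
    - [0,0,0]
    - [0,0,0]
    - [0,0,0]
    - [0,0,0]
    - [0,0,0]

```text
clock: 12.25
position: [0.6502, -0.2277, 0.1191]
tool_rot: [-3.129, 1.313, 0.324]
force: [0.4, 0.1, -1.9]
grip_width: 0.0222
```

```bash
python3 pl.py .002
python3 - <<'E'
from h import *
from workcell import optics
im=optics.grab_frame("side");w=optics.grab_frame("wrist")
a=cv2.resize(im[90:190,235:335,::-1],(400,400),interpolation=cv2.INTER_CUBIC);b=cv2.resize(w[:,:,::-1],(400,300))
cv2.imwrite("pics/p7.png",np.hstack([a,cv2.copyMakeBorder(b,0,100,0,0,cv2.BORDER_CONSTANT)]))
E
```

```text
target [ 0.6492 -0.2368  0.0959]
t 12.25 pos [ 0.6502 -0.2277  0.1191] F [ 0.4  0.1 -1.9] grip 0.0222
shift now-axes [0.72 0.28 0.32] turn [0.09 0.04 0.06] shift in target axes [0.72 0.28 0.32]
```

View pics/p7.png

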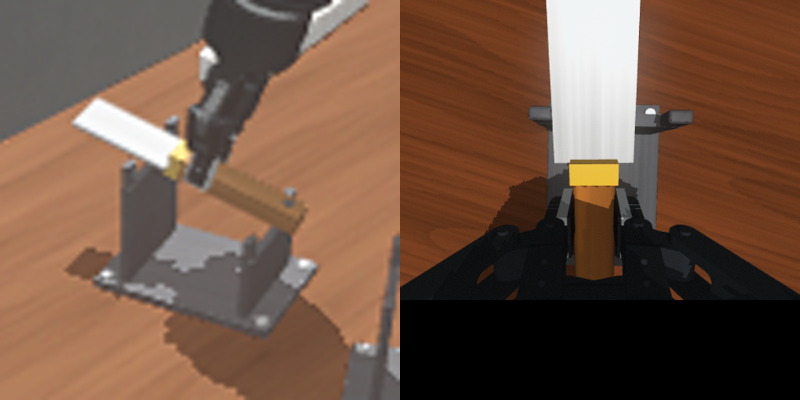

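arm_command:
  delta_pos:
    - [0,0.3,0]
    - [0,0.05,0.1]
    - [0.15,0,0.1]
    - [0.2,0,0.06]
    - [0.15,0,0.04]
    - [0,0,0]
  rotation:
    - [0.09,0.04,0.06]
    - [0,0,0]
    - [0,0,0]
    - [0,0,0]
    - [0,0,0]
    - [0,0,0]

```text
clock: 12.95
position: [0.6505, -0.2418, 0.1055]
tool_rot: [3.123, 1.303, 0.28]
force: [-0.4, 0.2, -2.3]
grip_width: 0.0221
```

```bash
python3 pl.py .0
```

```text
target [ 0.6492 -0.2368  0.0939]
t 12.95 pos [ 0.6505 -0.2418  0.1055] F [-0.4  0.2 -2.3] grip 0.0221
shift now-axes [ 0.37 -0.17  0.1 ] turn [-0.01 -0.05 -0.05] shift in target axes [ 0.37 -0.17  0.09]
```

arm_command:
  delta_pos:
    - [0,-0.13,0]
    - [0.12,0,0.04]
    - [0.1,0,0.04]
    - [0,0,0]
  rotation:
    - [0,-0.05,-0.05]
    - [0,0,0]
    - [0,0,0]
    - [0,0,0]

```text
clock: 13.35
position: [0.6488, -0.2373, 0.0977]
tool_rot: [-3.138, 1.309, 0.304]
force: [0.7, 0.2, -2.4]
grip_width: 0.0222
```

```bash
python3 pl.py .0
python3 - <<'E'
from h import *
from workcell import optics
im=optics.grab_frame("wrist");np.save("w8.npy",im);hsv=cv2.cvtColor(im,cv2.COLOR_RGB2HSV).astype(int)
S,V=hsv[:,:,1],hsv[:,:,2]
for r in range(120,205,8):
    g=S[r]<70; runs=np.flatnonzero(np.diff(np.r_[0,g.astype(int),0])); print(r,[(a,b,int(V[r,a:b].mean())) for a,b in zip(runs[::2],runs[1::2]) if b-a>3])
E
```

```text
target [ 0.6492 -0.2368  0.0939]
t 13.35 pos [ 0.6488 -0.2373  0.0977] F [ 0.7  0.2 -2.4] grip 0.0222
shift now-axes [ 0.13 -0.01  0.02] turn [-0.    0.    0.01] shift in target axes [ 0.13 -0.01  0.02]
120 [(np.int64(124), np.int64(164), 84), (np.int64(172), np.int64(303), 208), (np.int64(336), np.int64(373), 78)]
128 [(np.int64(124), np.int64(373), 149)]
136 [(np.int64(131), np.int64(372), 138)]
144 [(np.int64(145), np.int64(353), 145)]
152 [(np.int64(164), np.int64(340), 152)]
160 [(np.int64(171), np.int64(326), 167)]
168 [(np.int64(171), np.int64(326), 180)]
176 [(np.int64(171), np.int64(326), 178)]
184 [(np.int64(171), np.int64(326), 176)]
192 [(np.int64(171), np.int64(326), 174)]
200 [(np.int64(171), np.int64(325), 173)]
```

arm_command:
  delta_pos:
    - [0.08,0,0.02]
    - [0.06,0,0.0]
    - [0,0,0]
  rotation:
    - [0,0,0]
    - [0,0,0]
    - [0,0,0]

```text
clock: 13.7
position: [0.6492, -0.2374, 0.0945]
tool_rot: [-3.14, 1.309, 0.302]
force: [-3.3, 0.6, 3.7]
grip_width: 0.0221
```

```bash
python3 pl.py .0
```

```text
target [ 0.6492 -0.2368  0.0939]
t 13.7 pos [ 0.6492 -0.2374  0.0945] F [-3.3  0.6  3.7] grip 0.0221
shift now-axes [ 0.02 -0.02  0.  ] turn [-0.  0.  0.] shift in target axes [ 0.02 -0.02  0.  ]
```

arm_command:
  delta_pos:
    - [0,0,0]
    - [0,0,0]
    - [0,0,0]
    - [0,0,0]
    - [0,0,0]
    - [0,0,0]
  rotation:
    - [0,0,0]
    - [0,0,0]
    - [0,0,0]
    - [0,0,0]
    - [0,0,0]
    - [0,0,0]
  gripper: -0.1

```text
clock: 14.3
position: [0.6497, -0.2376, 0.0947]
tool_rot: [3.141, 1.308, 0.3]
force: [-0.4, 0.5, -0.2]
grip_width: 0.0469
```

arm_command:
  delta_pos:
    - [-0.2,0,0]
    - [-0.4,0,0]
    - [-0.6,0,0]
    - [-0.9,0,0]
    - [-0.9,0,0]
    - [-0.9,0,0]
    - [-0.6,0,0]
    - [-0.3,0,0]
    - [0,0,0]
  rotation:
    - [0,0,0]
    - [0,0,0]
    - [0,0,0]
    - [0,0,0]
    - [0,0,0]
    - [0,0,0]
    - [0,0,0]
    - [0,0,0]
    - [0,0,0]

```text
clock: 15.2
position: [0.6107, -0.2502, 0.2491]
tool_rot: [3.123, 1.305, 0.281]
force: [-0.3, 0.2, 0.6]
grip_width: 0.0469
```

Run:
```python
from h import *
from workcell import optics
im=optics.grab_frame("side");w=optics.grab_frame("wrist");np.save("s9.npy",im)
a=cv2.resize(im[90:290,85:335,::-1],(400,320),interpolation=cv2.INTER_CUBIC);b=cv2.resize(w[:,:,::-1],(400,300))
c=cv2.resize(im[90:185,240:335,::-1],(270,270),interpolation=cv2.INTER_CUBIC)
o=np.zeros((600,800,3),np.uint8);o[:320,:400]=a;o[:300,400:]=b;o[325:595,:270]=c
cv2.imwrite("pics/f10.png",o)
```

```text
(no output)
```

View pics/f10.png

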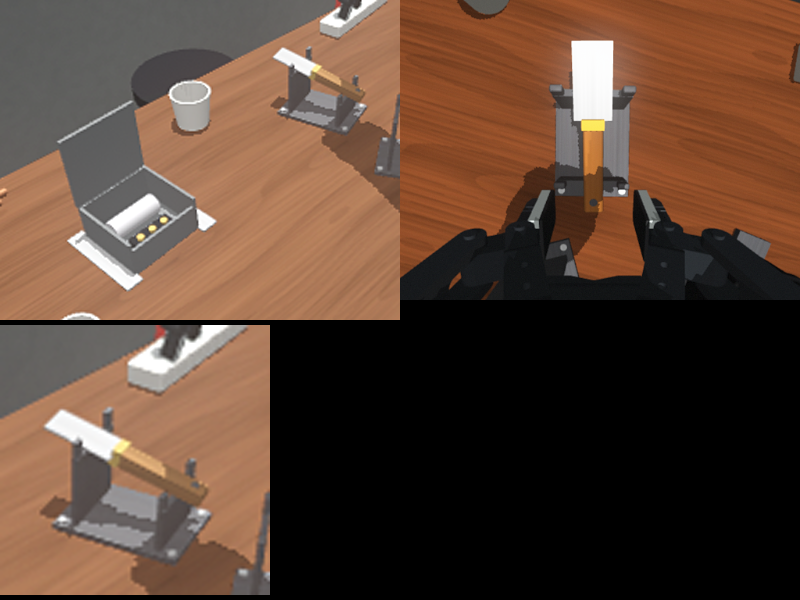

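```bash
python3 -c "
from workcell import bot;print(bot.job_done())"
```

```text
the job is handed in; nothing more can be done
None
```

The job is done and handed in at about 15 s of the 54 s allowed. The start box cover stands open, and the scraper lies on the far rest.

- **Cover:** I gripped the scraper by its handle, put the blade through the front slot and lifted the cover along its arc. After I withdrew the blade it stayed at about 88–90° by the side camera, and it still stood open in the last picture. The wrist force readings stayed small while lifting, about 2 N at most.
- **Scraper:** I laid it on the rest farthest from the base, sloped 15° with the blade on the high upright. Just before the final lowering, the blade was within about 1 px of the middle between the high upright's horns. It touched at the expected height with about 6 N. The last picture shows the handle across the low upright and the blade across the high one, between the horns of both.
- **Bystanders:** I planned the moves clear of the compressor, cups and wrench, and felt no contact. I did not measure their final positions.

**Camera disagreement:** The top camera read positions about 3–6 mm too far forward compared with the side camera, and up to about 9 mm compared with the wrist camera. I used a compromise along the rest's length, so the scraper may be a few millimetres off lengthwise, and I did not measure that after release.

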